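# Lift an enamelled blank out of the lidded pan with the copper tongs

### The arm

A 6-joint arm with a two-finger parallel gripper is mounted at the origin on a cart in front of the work surface, level with it; the furniture and walls round the work are solid. World frame = base frame: x ahead of the robot, y to its left, z up, the work surface at z = 0. Lengths are in m, angles in degrees, forces in N, time in s.
With the tool pointing down it reaches from about 0.325 to 0.9 m from the base axis. Payload 3.5 kg.
Tool frame: the origin (TCP) lies midway between the tips of the shut fingers; the grasp point (between the pads) lies 19 mm behind it; z points along the fingers, y is the line along which they close (so a half turn about z gives the same grasp; the last joint's range is limited). The gripper opens to 85 mm and grips with 20 to 120 N. Pads are 22 mm wide; open, the fingers measure 114 mm over their backs; the gripper's body (76 mm by 85 mm) begins 54 mm behind the grasp point. The pads swing forward as they close: fully open they stand 13 mm farther back than shut.
Start: joints at [59.966, 15.837, -1.513, 72.651, 0, 84.076], TCP at [0.255, 0.57, 0.231] pointing down, gripper open.
Joint ranges: [-178.77, 178.77], [-48.84, 107.48], [-61.69, 71.31], [-111.58, 123.2], [-90, 87.43], [-180, 180]. Speed limits (degrees/s): [147.25, 147.25, 180, 180, 180, 180].

### API

Orientations are given as [roll, pitch, yaw] about the fixed x, y, z axes, in that order (R = Rz(yaw) Ry(pitch) Rx(roll)).
In Python, from plant import bot gives the robot as it stands.
- The arm moves only by the tool jog_arm, never from a script. Its arguments are lists of equal length, an entry for each row: "rot": the turn, a rotation vector about the tool's x, y, z in degrees, a list of three; "dp": the shift along the tool's x, y, z in m, a list of three; "fingers": the finger opening in m, from 0 to 0.0854. A call has exactly 8 rows; each row is the pose to reach, as a shift and turn from the pose commanded when the call began, along the tool's axes at that moment; what a row does not reach only later rows make up. A row lasts 1/10 s, in which the tool goes at most 50 mm and 8.59 degrees, less where a joint would pass 70% of its speed; a pose out of reach is approached as far as the arm can. A call with a gripper value outside its range is refused whole. The fingers move at their own pace and stop on an object; the grip force is fixed at half the most. Time passes only in rows, so rows that repeat a pose let the fingers close, or fill a call up. It gives the time, the measured TCP pose, the force, the opening and the grip force at its end, in the units of the state.
- bot.sense(): the state, without advancing time (a new reading comes with each control period).
- bot.camera(name): name is "side" or "top"; returns the picture (480x640x3 uint8, red, green, blue); there is no depth.
- bot.calibration(name): a dict with "K" (3x3 intrinsics, pixels), "k1" (the pictures are not rectified: a ray, as slopes to the right and down, at radius r is drawn at 1 + k1 r^2 times it, then the intrinsics apply), "world_from_camera" (4x4, takes a point from camera to world coordinates). Camera axes: x right, y down, z forward; pixel columns grow to the right and rows downward; lengths in m; the calibration is good to about 2 mm. A picture is of the moment at which its call begins. calibration takes no time and is no camera call.
- bot.sign_off(): hands the job in; it is judged then, once.
The state is a dict: "clock": time; "qpos": joint angles; "joint_vel": joint speeds; "joint_efforts": joint torques, N m; "eef_pos": TCP position; "ee_rot": TCP orientation; "force": force on the tool from outside, world axes, zero at the start; "ft_torque": the same for the moment, N m; "finger_gap": opening from 0.0 (shut) to 1.0 (fully open); "grip_force": force on a finger pad.
Only numpy, scipy, OpenCV 4.12 (cv2) and the standard library are available. Lean on these libraries where they do the work, as an engineer would, in place of code of your own. Each camera call takes 0.05 s, during which the arm holds its last target. There are 200 camera calls.

### The job

Take the lid off the little steel pan by its knob and set it down gently, flat on the bench beside the pan. Then take the copper tongs out of their stand, close them on the blue enamelled blank in the pan and lift it out, never touching the blank with the fingers and leaving the pan standing where it is and the things around undisturbed. Finish while still holding: the tongs gripped shut on the blank, kept still about 15 cm above the bench.

Things in the scene. Friction and masses are not known exactly. Their poses are not given: they have to be found in the camera images.
- pan: Small loose steel saucepan, about 0.45 kg. Bowl 86 mm outside, about 74 mm inside diameter, rim 48 mm high. Origin on its underside midway along bowl and handle; the bowl's centre lies 29.5 mm from it along +y, the flat handle runs along -y to 73 mm, 38 to 44 mm high, roughly towards the robot. z up.
- pan_bowl (a point): Centre of the pan's inner floor, 2 mm above the bench; the rim is 46 mm above this point.
- pan_lid: Loose round steel lid, 92 mm across, about 0.12 kg, on the pan. Origin at the centre of its underside, a 68 mm wide, 5 mm high step that dips into the pan; plate 5 to 9 mm up, domed to 12 mm in the middle. Dark wooden knob on its axis, 24 mm diameter, 18 to 40 mm above the origin; grip it from above at about 34 mm. Lying on the bench its origin is at z = 0.
- blank: Small copper drawer-knob blank with a blue enamel dome, 20 mm diameter, 18 mm tall, about 30 g, standing upright and loose on the pan's floor under the lid, within about 10 mm of the bowl's centre. The straight copper side reaches up to 13 mm. Origin at the centre of its underside, z up.
- tongs_stand: Oak block on a dark steel foot, fixed to the bench, 60 mm (x) by 95 mm (y) at the foot, 44 mm high, with an upright pocket 17.5 mm (x) by 53 mm (y), open at the top, floor 6 mm above the bench; the tongs stand in the pocket and come out straight up. Origin under its centre.
- tongs: Sprung copper tongs, 80 g, upright in the stand, tips down. Origin midway between the tip ends, z up to the bow (top at 141 mm). Two flat arms part along y and swing about pins 132 mm up. Grip from above, fingers closing along y, on the arms' outer faces 75 to 110 mm up (18 mm wide). 96 mm up they measure about 39 mm over the outside at rest, 34 mm (faces parallel) when holding a 20 mm thing.
- tongs_grip (a point): Point on the tongs' centre line, 96 mm above the origin, where to grip them.
- tongs_tip (a point): Point midway between the two tips' flat inner faces (16 mm tall, ending at the arm ends), 8 mm above the tip ends.
- tongs_arm (a joint): Swing of both tongs arms (rad). 0: at rest, sprung open, tip gap 40 mm, 49 mm over the tips. Grows when squeezed; gap shrinks 0.26 m per rad: 0.08 holds 20 mm, 0.14 is the stop. Spring at the grip point: 4 N a finger at rest, 7 N at 0.08; about a fifth of any further grip (20 to 60 N) reaches the tips. Squeezed 1 mm an arm, they carry safely, tips about 32 mm apart.
- jar_black: Bystander: small powder jar with a black cap, 39 mm diameter, 46 mm high, loose. Origin under its centre.
- red_cap: Bystander: red bottle cap with pink top, 22 mm diameter, 14 mm high. Origin under its centre.
Not all that is in view belongs to the job. Several things have the shape of the tongs; the one meant has the colours described above.

How it is judged:
By the outcome, as a careful person would: the job done as asked, in the order asked, and still so for the second after the job is handed in, while the arm keeps its last pose, push and grip.
It also fails if it takes over 58 s, if anything falls off the work surface, if the arm or the gripper's body presses on something with over 40 N, if the wrist force passes 120 N, or if a joint passes its speed limit or range.

## Working session

There is one attempt and no reset: what is moved stays moved. The work goes in short steps, Python scripts to look and compute and a tool call to move; the robot and the scene stay as the last step left them, time stands still between calls to the robot, and variables do not carry over. Pictures are saved under pics/ and viewed, at most 10 in all, crops included, and the job is handed in when it is done.

Besides the shell and the picture viewer there is one more tool, called after "Request:" by a JSON object that holds its "api" and its "payload". jog_arm: Moves the arm, as the interface text tells. Its arguments: {"type":"object","properties":{"rot":{"type":"array"},"dp":{"type":"array"},"fingers":{"type":"array"}},"required":["rot","dp","fingers"]}

```bash
mkdir -p pics; ls
python3 - <<'E'
from plant import bot
import cv2,numpy as np
for n in("side","top"):
    cv2.imwrite(f"pics/{n}0.png",bot.camera(n)[:,:,::-1])
    c=bot.calibration(n);print(n,np.round(c["K"],1).tolist(),c["k1"],np.round(c["world_from_camera"],4).tolist())
print(bot.sense())
E
```

```text
pics
side [[596.2, 0.0, 314.6], [0.0, 596.2, 237.4], [0.0, 0.0, 1.0]] -0.006853028714086217 [[0.9938, -0.0617, 0.0929, 0.436], [-0.1114, -0.5119, 0.8518, -1.102], [-0.005, -0.8568, -0.5156, 0.7131], [0.0, 0.0, 0.0, 1.0]]
top [[519.3, 0.0, 318.8], [0.0, 519.3, 244.2], [0.0, 0.0, 1.0]] -0.08540154727700933 [[-0.0129, -0.9875, 0.1574, 0.374], [-0.9997, 0.0092, -0.0244, -0.1019], [0.0227, -0.1576, -0.9872, 1.187], [0.0, 0.0, 0.0, 1.0]]
{'clock': 0.1, 'qpos': array([ 5.99658675e+01,  1.58757674e+01, -1.59078845e+00,  7.26516699e+01,
        1.35075662e-03,  8.40761002e+01]), 'joint_vel': array([-0.09296394, -0.06860878,  0.24520157, -0.02759631, -0.07929294,
       -0.09431091]), 'joint_efforts': array([ 6.50854236e-04, -4.46708858e+01,  2.96129179e+01,  8.44904745e-03,
       -7.69523581e-05, -8.48012519e-06]), 'eef_pos': array([0.25494449, 0.56985069, 0.23024469]), 'ee_rot': array([-1.79882545e+02, -1.35453145e-02,  1.55889752e+02]), 'force': array([0.22312381, 0.03228719, 0.06559962]), 'ft_torque': array([ 0.0478629 , -0.08317467, -0.00639528]), 'grip_force': 0.0, 'finger_gap': 0.9992179762049351}
```

View pics/side0.png

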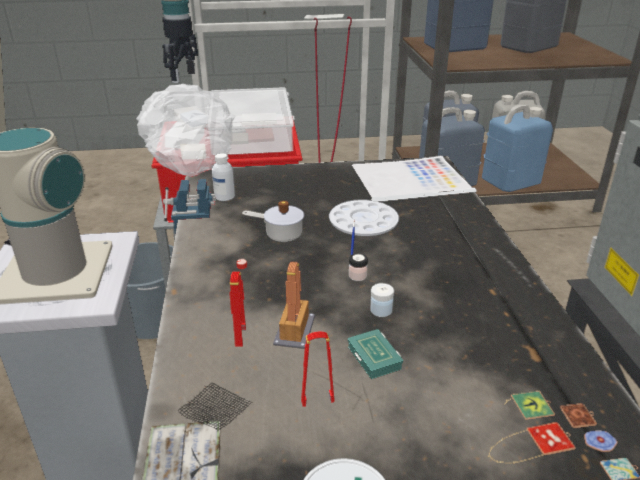

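View pics/top0.png

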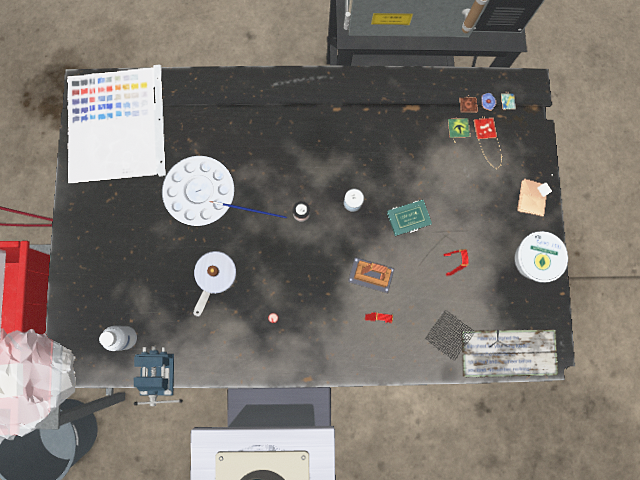

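The side view shows the pan at about (284,222) with its knob at (284,207), and the copper tongs in the stand at (293,300). In the top view the lid is at (214,271), the handle end at (200,312), the stand at (372,274), the jar at (301,211) and the red cap at (273,317). The red tongs are decoys.

```bash
cat > h.py <<'E'
import cv2,numpy as np
from plant import bot
def ray(n,uv):
    c=bot.calibration(n);K=np.array(c["K"]);T=np.array(c["world_from_camera"])
    d=np.array([(uv[0]-K[0,2])/K[0,0],(uv[1]-K[1,2])/K[1,1]])
    r=cv2.undistortPoints(np.array([[uv]],float),K,np.array([c["k1"],0,0,0.]))[0,0]
    return T[:3,3],T[:3,:3]@np.array([r[0],r[1],1.])
def onz(n,uv,z):
    o,d=ray(n,uv);return o+d*(z-o[2])/d[2]
def tri(a,b):
    (o1,d1),(o2,d2)=ray("side",a),ray("top",b)
    s=np.linalg.lstsq(np.c_[d1,-d2],o2-o1,rcond=None)[0]
    p,q=o1+s[0]*d1,o2+s[1]*d2
    return (p+q)/2,np.linalg.norm(p-q)
def proj(n,p):
    c=bot.calibration(n);T=np.linalg.inv(np.array(c["world_from_camera"]))
    return cv2.projectPoints(np.array([p],float),cv2.Rodrigues(T[:3,:3])[0],T[:3,3],np.array(c["K"]),np.array([c["k1"],0,0,0.]))[0][0,0]
def crop(im,x,y,w,h,W=400,H=300): return cv2.resize(im[y:y+h,x:x+w],(W,H),interpolation=cv2.INTER_CUBIC)
E
python3 - <<'E'
from h import *
s,t=cv2.imread("pics/side0.png"),cv2.imread("pics/top0.png")
m=np.vstack([np.hstack([crop(t,340,250,64,48),crop(t,176,242,96,72)]),np.hstack([crop(s,230,255,128,96),crop(s,236,190,80,60)])])
cv2.imwrite("pics/m0.png",m)
def blobs(im,lo,hi,roi,k=3):
    x,y,w,h=roi;hsv=cv2.cvtColor(im,cv2.COLOR_BGR2HSV)[y:y+h,x:x+w]
    n,l,st,ce=cv2.connectedComponentsWithStats(cv2.inRange(hsv,lo,hi))
    return [(st[i].tolist(),np.round(ce[i]+[x,y],1).tolist()) for i in sorted(range(1,n),key=lambda i:-st[i][4])[:k]]
print("knob side",blobs(s,(3,80,20),(20,255,200),(260,190,50,40),1))
print("knob top",blobs(t,(3,80,20),(20,255,200),(195,250,40,40),1))
print("lid top",blobs(t,(0,0,120),(179,70,255),(180,242,70,80),2))
E
```

```text
knob side [([18, 10, 11, 13, 101], [283.1, 205.9])]
knob top [([12, 16, 11, 10, 78], [212.4, 270.6])]
lid top [([13, 9, 43, 66, 1522], [212.7, 276.5]), ([54, 79, 1, 1, 1], [234.0, 321.0])]
```

View pics/m0.png

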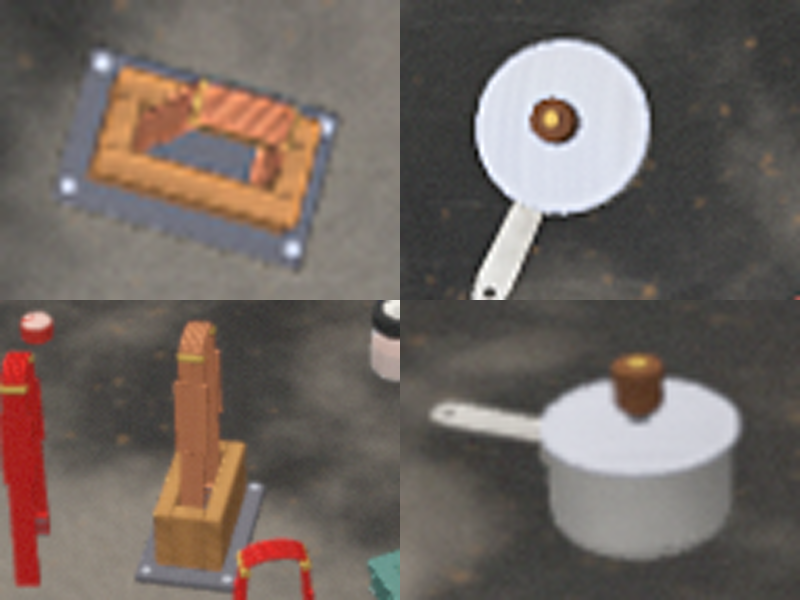

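The montage shows the stand foot's four screws in the top crop at (101,62), (327,127), (292,248) and (67,186). The bow of the tongs lies along the pocket's long side, and the handle end's hole is at crop (489,293).

Run:
```python
from h import *
np.set_printoptions(precision=4,suppress=True)
s,t=cv2.imread("pics/side0.png"),cv2.imread("pics/top0.png")
sc=[np.array(p)/6.25+[340,250]-.4 for p in[(101,62),(327,127),(292,248),(67,186)]]
P=np.array([onz("top",p,0.005) for p in sc])[:,:2];print("screws",P,"c",P.mean(0))
for a,b in((0,1),(3,2),(1,2),(0,3)):
    d=P[b]-P[a];print(np.linalg.norm(d),np.degrees(np.arctan2(d[1],d[0])))
ss=[np.array(p)/3.125+[230,255]-.3 for p in[(257,188),(226,278),(146,270)]]
print("side screws",[onz("side",p,.005)[:2] for p in ss])
hsv=cv2.cvtColor(t,cv2.COLOR_BGR2HSV);m=np.zeros(t.shape[:2],np.uint8)
m[242:320,180:250]=cv2.inRange(hsv[242:320,180:250],(0,0,120),(179,70,255))
m=cv2.morphologyEx(m,cv2.MORPH_CLOSE,np.ones((13,13)))
m=cv2.morphologyEx(m,cv2.MORPH_OPEN,cv2.getStructuringElement(2,(21,21)))
e=cv2.fitEllipse(max(cv2.findContours(m,0,1)[0],key=cv2.contourArea));print(e)
L=onz("top",e[0],.050);print("lid",L)
print("knob top@.083",onz("top",(212.4,270.6),.078),"tri",tri((283.1,205.9),(212.4,270.6)))
hole=onz("top",(489-400)/4.167*np.array([1,0])+[176,293/4.167+242],.044);d=hole-L
print("hole",hole,np.linalg.norm(d),np.degrees(np.arctan2(d[1],d[0])))
# tongs bow top in side/top
print("bow tri",tri((230+199/3.125,255+30/3.125),(340+250/6.25,250+110/6.25)))
for n,uv,z in(("jar",(301,209),.046),("redcap",(273,317.5),.014),("jar2",(354,198),.05),("brush",(285,217),.03),("brush",(255,211),.03),("palette edge",(226,215),.01),("redtongs",(380,317),.14)): print(n,onz("top",uv,z))
```

```text
screws [[ 0.526  -0.2156]
 [ 0.501  -0.2985]
 [ 0.4567 -0.2841]
 [ 0.4804 -0.2021]] c [ 0.4911 -0.2501]
0.08650553979528225 -106.78213599514578
0.08534875876197995 -106.13277971280341
0.046588999184703925 162.02587073146657
0.047546580750451685 163.45054086059488
side screws [array([ 0.5269, -0.2143]), array([ 0.5006, -0.2935]), array([ 0.4557, -0.2813])]
((214.38397216796875, 272.2485046386719), (40.38922882080078, 42.96233367919922), 32.90022277832031)
lid [0.4951 0.1003 0.05  ]
knob top@.083 [0.4957 0.0996 0.078 ] tri (array([0.4957, 0.1002, 0.0745]), np.float64(0.0007460742457538759))
hole [0.408  0.1373 0.044 ] 0.09478695004711138 156.95704559683318
bow tri (array([ 0.4917, -0.2509,  0.1461]), np.float64(0.0015640898545035932))
jar [ 0.6365 -0.0911  0.046 ]
redcap [ 0.3959 -0.0262  0.014 ]
jar2 [ 0.6601 -0.2107  0.05  ]
brush [ 0.6218 -0.0544  0.03  ]
brush [0.6364 0.0139 0.03  ]
palette edge [0.6321 0.0829 0.01  ]
redtongs [ 0.3918 -0.2488  0.14  ]
```

```bash
cat >> h.py <<'E'
def dp(yaw,a,b):
    from scipy.spatial.transform import Rotation as R
    r=R.from_euler("xyz",[180,0,yaw],degrees=True)
    return np.round(r.inv().apply(np.array(b)-np.array(a)),4)
E
python3 - <<'E'
from h import *
print(dp(155.89,(.255,.57,.231),(.38,.33,.21)))
print(dp(163.5,(.38,.33,.21),(.4955,.1002,.13)))
E
```

```text
[-0.2121 -0.168   0.021 ]
[-0.176  -0.1875  0.08  ]
```

Request:
{"api": "jog_arm", "payload": {"rot": [[0,0,-1],[0,0,-2],[0,0,-3],[0,0,-4],[0,0,-6],[0,0,-7.6],[0,0,-7.6],[0,0,-7.6]], "dp": [[-0.03,-0.024,0],[-0.065,-0.052,0.005],[-0.1,-0.08,0.01],[-0.135,-0.107,0.015],[-0.17,-0.135,0.02],[-0.2,-0.158,0.021],[-0.2121,-0.168,0.021],[-0.2121,-0.168,0.021]], "fingers": [0.0854,0.0854,0.0854,0.0854,0.0854,0.0854,0.0854,0.0854]}}

```text
clock: 0.9
eef_pos: [0.3807, 0.3284, 0.2098]
ee_rot: [-179.9, -0.0, 163.3]
force: [0.4, 0.6, -0.4]
finger_gap: 0.999
grip_force: 0.0
```

Request:
{"api": "jog_arm", "payload": {"rot": [[0,0,0],[0,0,0],[0,0,0],[0,0,0],[0,0,0],[0,0,0],[0,0,0],[0,0,0]], "dp": [[-0.025,-0.027,0.01],[-0.055,-0.058,0.02],[-0.085,-0.09,0.03],[-0.115,-0.122,0.045],[-0.145,-0.155,0.06],[-0.168,-0.179,0.075],[-0.176,-0.1875,0.08],[-0.176,-0.1875,0.08]], "fingers": [0.0854,0.0854,0.0854,0.07,0.065,0.065,0.065,0.065]}}

```text
clock: 1.7
eef_pos: [0.4954, 0.1003, 0.1293]
ee_rot: [-180.0, -0.1, 163.4]
force: [-0.0, 0.4, 0.6]
finger_gap: 0.762
grip_force: 0.0
```

Request:
{"api": "jog_arm", "payload": {"rot": [[0,0,0],[0,0,0],[0,0,0],[0,0,0],[0,0,0],[0,0,0],[0,0,0],[0,0,0]], "dp": [[0,0,0.012],[0,0,0.027],[0,0,0.042],[0,0,0.056],[0,0,0.065],[0,0,0.069],[0,0,0.069],[0,0,0.069]], "fingers": [0.065,0.065,0.065,0.065,0.06,0.05,0.045,0.04]}}

```text
clock: 2.5
eef_pos: [0.4961, 0.1011, 0.0618]
ee_rot: [180.0, 0.0, 163.5]
force: [0.2, -0.6, 0.5]
finger_gap: 0.472
grip_force: 0.0
```

Request:
{"api": "jog_arm", "payload": {"rot": [[0,0,0],[0,0,0],[0,0,0],[0,0,0],[0,0,0],[0,0,0],[0,0,0],[0,0,0]], "dp": [[0,0,0],[0,0,0],[0,0,0],[0,0,0],[0,0,0],[0,0,0],[0,0,0],[0,0,0]], "fingers": [0.034,0.03,0.027,0.024,0.02,0.015,0.01,0.01]}}

```text
clock: 3.3
eef_pos: [0.4961, 0.1005, 0.0617]
ee_rot: [-180.0, 0.0, 163.5]
force: [-1.4, -0.9, 5.1]
finger_gap: 0.258
grip_force: 58.6
```

Request:
{"api": "jog_arm", "payload": {"rot": [[0,0,0],[0,0,0],[0,0,0],[0,0,0],[0,0,0],[0,0,0],[0,0,0],[0,0,0]], "dp": [[0,0,-0.001],[0,0,-0.004],[0,0,-0.008],[0,0,-0.015],[0,0,-0.023],[0,0,-0.031],[0,0,-0.037],[0,0,-0.04]], "fingers": [0.01,0.01,0.01,0.01,0.01,0.01,0.01,0.01]}}

```text
clock: 4.1
eef_pos: [0.4964, 0.1007, 0.1024]
ee_rot: [180.0, 0.1, 163.5]
force: [0.5, 0.3, -0.9]
finger_gap: 0.253
grip_force: 58.7
```

Request:
{"api": "jog_arm", "payload": {"rot": [[0,0,0],[0,0,0],[0,0,0],[0,0,0],[0,0,0],[0,0,0],[0,0,0],[0,0,0]], "dp": [[-0.002,-0.007,0],[-0.006,-0.02,0],[-0.012,-0.04,0],[-0.019,-0.063,0],[-0.025,-0.085,0],[-0.031,-0.104,0],[-0.034,-0.114,0],[-0.0343,-0.116,0]], "fingers": [0.01,0.01,0.01,0.01,0.01,0.01,0.01,0.01]}}

```text
clock: 4.9
eef_pos: [0.4954, -0.0217, 0.101]
ee_rot: [-180.0, -0.0, 163.4]
force: [0.3, 0.2, -0.8]
finger_gap: 0.261
grip_force: 58.9
```

Run:
```python
from h import *
s,t=bot.camera("side")[:,:,::-1],bot.camera("top")[:,:,::-1]
cv2.imwrite("pics/t1.png",t);cv2.imwrite("pics/s1.png",s)
cv2.imwrite("pics/m1.png",np.hstack([crop(t,170,220,144,108),crop(s,220,150,144,108)]))
x=bot.sense();print(x["eef_pos"],x["force"],x["ee_rot"])
```

```text
[ 0.49529414 -0.02050062  0.10106945] [ 0.40602352 -0.40431534 -1.26279958] [ 1.79983847e+02 -4.18894195e-02  1.63439473e+02]
```

View pics/m1.png

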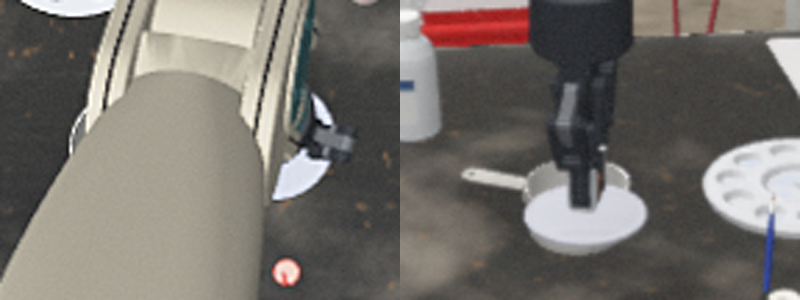

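The lid hangs level from the gripper, clear of the pan. The red cap sits at crop (286,271), well outside the spot where the lid will go.

Request:
{"api": "jog_arm", "payload": {"rot": [[0,0,0],[0,0,0],[0,0,0],[0,0,0],[0,0,0],[0,0,0],[0,0,0],[0,0,0]], "dp": [[0,0,0.008],[0,0,0.022],[0,0,0.04],[0,0,0.056],[0,0,0.068],[0,0,0.074],[0,0,0.077],[0,0,0.078]], "fingers": [0.01,0.01,0.01,0.01,0.01,0.01,0.01,0.01]}}

```text
clock: 5.8
eef_pos: [0.4959, -0.0201, 0.0233]
ee_rot: [180.0, 0.0, 163.5]
force: [0.0, 0.2, -1.5]
finger_gap: 0.253
grip_force: 58.9
```

Request:
{"api": "jog_arm", "payload": {"rot": [[0,0,0],[0,0,0],[0,0,0],[0,0,0],[0,0,0],[0,0,0],[0,0,0],[0,0,0]], "dp": [[0,0,0.0005],[0,0,0.001],[0,0,0.0015],[0,0,0.002],[0,0,0.0025],[0,0,0.003],[0,0,0.003],[0,0,0.003]], "fingers": [0.01,0.01,0.01,0.01,0.01,0.01,0.01,0.01]}}

```text
clock: 6.6
eef_pos: [0.4956, -0.0203, 0.0203]
ee_rot: [180.0, -0.0, 163.5]
force: [0.6, 0.6, -0.5]
finger_gap: 0.255
grip_force: 58.9
```

Request:
{"api": "jog_arm", "payload": {"rot": [[0,0,0],[0,0,0],[0,0,0],[0,0,0],[0,0,0],[0,0,0],[0,0,0],[0,0,0]], "dp": [[0,0,0.0003],[0,0,0.0006],[0,0,0.0009],[0,0,0.0012],[0,0,0.0015],[0,0,0.0017],[0,0,0.0017],[0,0,0.0017]], "fingers": [0.01,0.01,0.01,0.01,0.01,0.01,0.01,0.01]}}

```text
clock: 7.4
eef_pos: [0.4956, -0.0203, 0.019]
ee_rot: [-180.0, -0.0, 163.5]
force: [-2.5, -0.3, 5.2]
finger_gap: 0.261
grip_force: 59.5
```

Request:
{"api": "jog_arm", "payload": {"rot": [[0,0,0],[0,0,0],[0,0,0],[0,0,0],[0,0,0],[0,0,0],[0,0,0],[0,0,0]], "dp": [[0,0,0],[0,0,0],[0,0,0],[0,0,0],[0,0,0],[0,0,0],[0,0,-0.002],[0,0,-0.008]], "fingers": [0.024,0.027,0.032,0.04,0.046,0.05,0.054,0.06]}}

```text
clock: 8.2
eef_pos: [0.4951, -0.0201, 0.0264]
ee_rot: [-180.0, -0.1, 163.5]
force: [0.1, -0.6, 0.0]
finger_gap: 0.704
grip_force: 0.0
```

Request:
{"api": "jog_arm", "payload": {"rot": [[0,0,0],[0,0,0],[0,0,0],[0,0,0],[0,0,0],[0,0,0],[0,0,0],[0,0,0]], "dp": [[0,0,-0.01],[0,0,-0.03],[0,0,-0.06],[0,0,-0.1],[0,0,-0.14],[0,0,-0.165],[0,0,-0.175],[0,0,-0.175]], "fingers": [0.06,0.06,0.065,0.07,0.075,0.075,0.075,0.075]}}

```text
clock: 9.0
eef_pos: [0.4969, -0.0204, 0.2036]
ee_rot: [180.0, 0.2, 163.5]
force: [0.3, 0.6, -0.6]
finger_gap: 0.88
grip_force: 0.0
```

Run:
```python
from h import *
x=bot.sense();p=x["eef_pos"];print(p,x["force"],x["ee_rot"])
print(dp(163.5,p,(.4913,-.2500,p[2])))
```

```text
[ 0.49690508 -0.02044657  0.20359203] [ 0.30339828  0.56530379 -0.56262162] [179.97185572   0.23230436 163.49229718]
[-0.0598 -0.2217 -0.    ]
```

Request:
{"api": "jog_arm", "payload": {"rot": [[0,0,0],[0,0,0],[0,0,0],[0,0,0],[0,0,0],[0,0,0],[0,0,0],[0,0,0]], "dp": [[-0.006,-0.022,0],[-0.016,-0.06,0],[-0.029,-0.105,0],[-0.041,-0.15,0],[-0.051,-0.187,0],[-0.058,-0.212,0],[-0.0607,-0.2215,0],[-0.0607,-0.2215,0]], "fingers": [0.075,0.075,0.075,0.075,0.075,0.075,0.075,0.075]}}

```text
clock: 9.8
eef_pos: [0.4899, -0.2502, 0.1997]
ee_rot: [179.9, -0.2, 163.4]
force: [-0.8, -0.3, -1.0]
finger_gap: 0.877
grip_force: 0.0
```

Run:
```python
from h import *
s,t=bot.camera("side")[:,:,::-1],bot.camera("top")[:,:,::-1]
cv2.imwrite("pics/t2.png",t);cv2.imwrite("pics/s2.png",s)
cv2.imwrite("pics/m2.png",np.vstack([np.hstack([crop(t,180,240,96,72),crop(s,240,190,96,72)]),np.hstack([crop(t,330,230,96,72),crop(s,230,215,144,108)])]))
x=bot.sense();print(x["eef_pos"],x["ee_rot"])
for n,im,(a,b,w,h) in(("top",t,(190,250,50,45)),("side",s,(255,190,60,60))):
    hs=cv2.cvtColor(im.copy(),cv2.COLOR_BGR2HSV)[b:b+h,a:a+w]
    m=cv2.inRange(hs,(100,110,40),(130,255,255));k=cv2.moments(m,True)
    print(n,k["m00"],k["m00"] and (k["m10"]/k["m00"]+a,k["m01"]/k["m00"]+b))
```

```text
[ 0.49012838 -0.24857802  0.20036772] [ 1.79919081e+02 -1.50765566e-01  1.63511059e+02]
top 51.0 (217.60784313725492, 275.8235294117647)
side 0.0 0.0
```

View pics/m2.png

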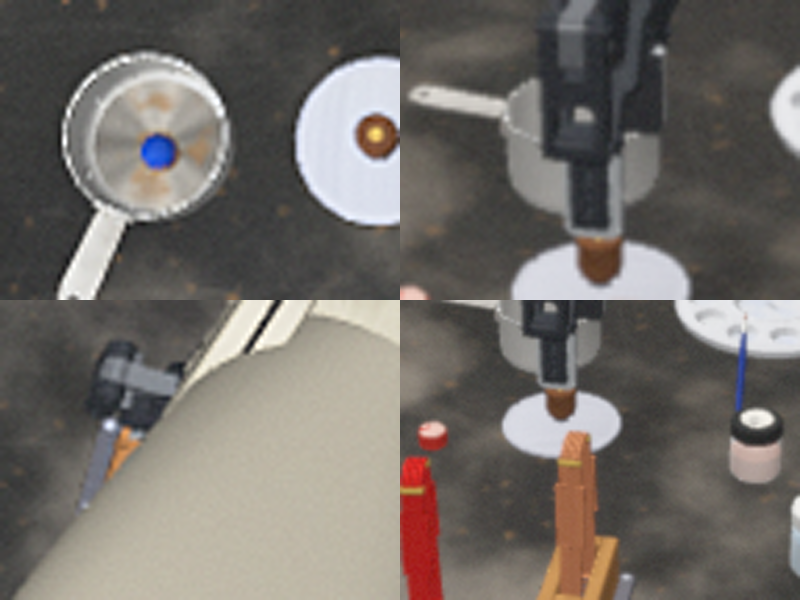

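The open pan shows the blue blank at crop (158,151), i.e. top (217.6,275.8). The lid lies flat to the right of the pan, and the tongs stand upright under the gripper.

Request:
{"api": "jog_arm", "payload": {"rot": [[0,0,0],[0,0,0],[0,0,0],[0,0,0],[0,0,0],[0,0,0],[0,0,0],[0,0,0]], "dp": [[-0.001,0,0.01],[-0.001,0,0.028],[-0.001,0,0.05],[-0.001,0,0.072],[-0.001,0,0.093],[-0.001,0,0.109],[-0.001,0,0.116],[-0.001,0,0.117]], "fingers": [0.075,0.075,0.075,0.075,0.075,0.075,0.075,0.075]}}

```text
clock: 10.7
eef_pos: [0.491, -0.2486, 0.0833]
ee_rot: [179.9, -0.2, 163.6]
force: [-0.2, 0.5, 0.8]
finger_gap: 0.876
grip_force: 0.0
```

Run:
```python
from h import *
np.set_printoptions(precision=4,suppress=True)
print("blank",onz("top",(217.6,275.8),.016))
t=cv2.imread("pics/t2.png")
g=cv2.cvtColor(t,cv2.COLOR_BGR2GRAY)
# lid: flat mask & ellipse; jar/knob
hsv=cv2.cvtColor(t,cv2.COLOR_BGR2HSV);m=np.zeros(g.shape,np.uint8)
m[248:298,248:292]=cv2.inRange(hsv[248:298,248:292],(0,0,120),(179,70,255))
m=cv2.morphologyEx(m,cv2.MORPH_CLOSE,np.ones((13,13)))
e=cv2.fitEllipse(max(cv2.findContours(m,0,1)[0],key=cv2.contourArea));print("lid",e[1],onz("top",e[0],.007))
m[:]=0;m[248:296,190:237]=cv2.inRange(hsv[248:296,190:237],(0,0,95),(179,75,255))
m=cv2.morphologyEx(m,cv2.MORPH_CLOSE,np.ones((15,15)))
m=cv2.morphologyEx(m,cv2.MORPH_OPEN,cv2.getStructuringElement(2,(21,21)))
e=cv2.fitEllipse(max(cv2.findContours(m,0,1)[0],key=cv2.contourArea));print("pan",e[1],onz("top",e[0],.048))
```

```text
blank [0.4905 0.0989 0.016 ]
lid (39.79934310913086, 40.17428970336914) [ 0.4957 -0.0207  0.007 ]
pan (39.64464569091797, 40.547847747802734) [0.4945 0.1002 0.048 ]
```

Request:
{"api": "jog_arm", "payload": {"rot": [[0,0,0],[0,0,0],[0,0,0],[0,0,0],[0,0,0],[0,0,0],[0,0,0],[0,0,0]], "dp": [[0,-0.001,0],[0,-0.001,0],[0,-0.001,0],[0,-0.001,0],[0,-0.001,0],[0,-0.001,0],[0,-0.001,0],[0,-0.001,0]], "fingers": [0.065,0.055,0.05,0.046,0.043,0.041,0.039,0.039]}}

```text
clock: 11.5
eef_pos: [0.4918, -0.2517, 0.0849]
ee_rot: [-179.9, 0.0, 163.5]
force: [-1.0, -1.8, 0.8]
finger_gap: 0.456
grip_force: 4.1
```

Request:
{"api": "jog_arm", "payload": {"rot": [[0,0,0],[0,0,0],[0,0,0],[0,0,0],[0,0,0],[0,0,0],[0,0,0],[0,0,0]], "dp": [[0,0,0],[0,0,0],[0,0,0],[0,0,0],[0,0,0],[0,0,0],[0,0,0],[0,0,0]], "fingers": [0.0385,0.038,0.0375,0.037,0.037,0.037,0.037,0.037]}}

```text
clock: 12.3
eef_pos: [0.4919, -0.2513, 0.0849]
ee_rot: [-180.0, 0.0, 163.5]
force: [0.0, -1.0, 5.3]
finger_gap: 0.432
grip_force: 5.7
```

Request:
{"api": "jog_arm", "payload": {"rot": [[0,0,0],[0,0,0],[0,0,0],[0,0,0],[0,0,0],[0,0,0],[0,0,0],[0,0,0]], "dp": [[0,0,-0.001],[0,0,-0.004],[0,0,-0.008],[0,0,-0.014],[0,0,-0.02],[0,0,-0.026],[0,0,-0.031],[0,0,-0.033]], "fingers": [0.037,0.037,0.037,0.037,0.037,0.037,0.037,0.037]}}

```text
clock: 13.1
eef_pos: [0.4921, -0.2514, 0.1186]
ee_rot: [-180.0, 0.1, 163.5]
force: [-0.8, -0.9, -0.6]
finger_gap: 0.434
grip_force: 3.5
```

Request:
{"api": "jog_arm", "payload": {"rot": [[0,0,0],[0,0,0],[0,0,0],[0,0,0],[0,0,0],[0,0,0],[0,0,0],[0,0,0]], "dp": [[0,0,-0.003],[0,0,-0.009],[0,0,-0.018],[0,0,-0.029],[0,0,-0.041],[0,0,-0.051],[0,0,-0.056],[0,0,-0.057]], "fingers": [0.037,0.037,0.037,0.037,0.037,0.037,0.037,0.037]}}

```text
clock: 13.9
eef_pos: [0.4922, -0.2516, 0.1759]
ee_rot: [-180.0, 0.1, 163.5]
force: [-0.6, -0.3, -0.6]
finger_gap: 0.434
grip_force: 3.5
```

Run:
```python
from h import *
s,t=bot.camera("side")[:,:,::-1],bot.camera("top")[:,:,::-1]
cv2.imwrite("pics/t3.png",t);cv2.imwrite("pics/s3.png",s)
cv2.imwrite("pics/m3.png",np.hstack([crop(s,240,190,120,180,400,600),crop(t,325,220,96,144,400,600)]))
x=bot.sense();p=x["eef_pos"];print(p,x["ee_rot"],x["finger_gap"],x["grip_force"],proj("side",(p[0],p[1],p[2]-.079)))
```

```text
[ 0.49155444 -0.251095    0.17470201] [-1.79999950e+02  4.38567301e-03  1.63488726e+02] 0.4320809945574163 3.4674254340035304 [293.84911177 288.62317361]
```

View pics/m3.png

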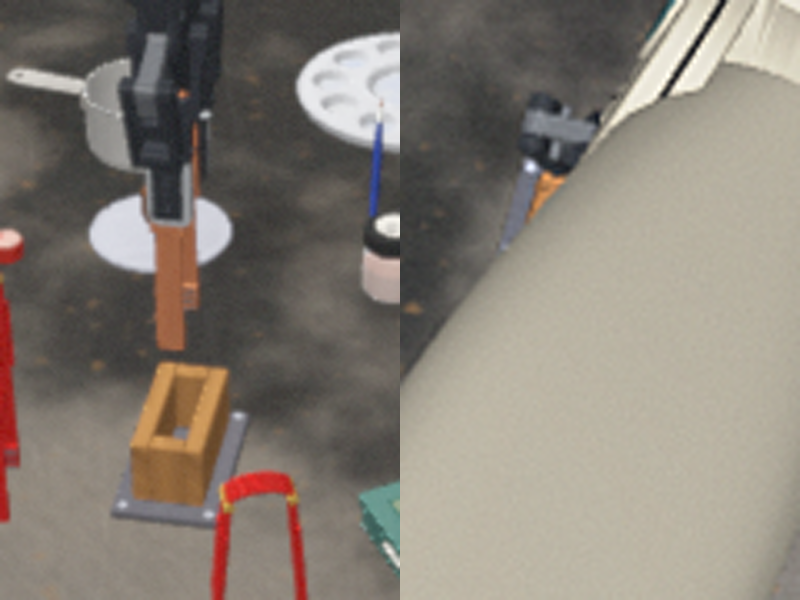

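The tongs hang upright and clear of the stand. The near arm's lower end is at crop (171,349), i.e. side (291.3,294.7).

Run:
```python
from h import *
p=np.array([.4917,-.2512,.1752]);y=np.array([.284,.959,0]);x=np.array([-.959,.284,0])
for z in(.075,.077,.079,.081,.083): print(z,proj("side",p-y*.0205-[0,0,z]))
q=(291.0,294.4)
o,d=ray("side",q); s=((p-y*.0205-o)@y)/(d@y); r=o+s*d-p;print("tip rel tool x,y,z",r@x,r@y,r[2])
print(dp(163.5,p,(.4905,.0990,p[2])))
```

```text
0.075 [291.44557829 293.43565952]
0.077 [291.47465753 294.3717278 ]
0.079 [291.50367926 295.30591727]
0.081 [291.53264362 296.23823349]
0.083 [291.56155079 297.168682  ]
tip rel tool x,y,z 0.0008422632142299181 -0.020506908500000004 -0.0771656021851804
[0.1006 0.3354 0.    ]
```

Request:
{"api": "jog_arm", "payload": {"rot": [[0,0,0],[0,0,0],[0,0,0],[0,0,0],[0,0,0],[0,0,0],[0,0,0],[0,0,0]], "dp": [[0.001,0.005,0],[0.005,0.016,0],[0.01,0.034,0],[0.018,0.059,0],[0.027,0.09,0],[0.036,0.12,0],[0.045,0.15,0],[0.054,0.18,0]], "fingers": [0.037,0.037,0.037,0.037,0.037,0.037,0.037,0.037]}}

```text
clock: 14.8
eef_pos: [0.49, -0.061, 0.1742]
ee_rot: [180.0, -0.1, 163.5]
force: [0.2, 0.4, -0.6]
finger_gap: 0.433
grip_force: 3.5
```

Request:
{"api": "jog_arm", "payload": {"rot": [[0,0,0],[0,0,0],[0,0,0],[0,0,0],[0,0,0],[0,0,0],[0,0,0],[0,0,0]], "dp": [[0.009,0.03,0],[0.018,0.06,0],[0.027,0.09,0],[0.0345,0.116,0],[0.041,0.137,0],[0.045,0.15,0],[0.0465,0.155,0],[0.0465,0.1555,0]], "fingers": [0.037,0.037,0.037,0.037,0.037,0.037,0.037,0.037]}}

```text
clock: 15.6
eef_pos: [0.4902, 0.0995, 0.1744]
ee_rot: [-180.0, -0.0, 163.5]
force: [1.9, -0.1, -1.2]
finger_gap: 0.433
grip_force: 3.5
```

Request:
{"api": "jog_arm", "payload": {"rot": [[0,0,0],[0,0,0],[0,0,0],[0,0,0],[0,0,0],[0,0,0],[0,0,0],[0,0,0]], "dp": [[0,0,0],[0,0,0],[0,0,0],[0,0,0],[0,0,0],[0,0,0],[0,0,0],[0,0,0]], "fingers": [0.037,0.037,0.037,0.037,0.037,0.037,0.037,0.037]}}

```text
clock: 16.4
eef_pos: [0.4906, 0.0991, 0.1746]
ee_rot: [-180.0, -0.0, 163.5]
force: [0.2, -0.6, -1.0]
finger_gap: 0.434
grip_force: 3.5
```

Run:
```python
from h import *
s,t=bot.camera("side")[:,:,::-1],bot.camera("top")[:,:,::-1]
cv2.imwrite("pics/t4.png",t);cv2.imwrite("pics/s4.png",s)
cv2.imwrite("pics/m4.png",np.hstack([crop(s,235,120,100,150,400,600),crop(t,160,210,100,150,400,600)]))
x=bot.sense();p=x["eef_pos"];print(p,x["ee_rot"],x["finger_gap"],x["grip_force"])
y=np.array([.284,.959,0])
print([proj("side",p+k*y*.0205-[0,0,.078]) for k in(-1,1)])
```

```text
[0.49057744 0.09912558 0.17462587] [-1.79999505e+02  2.22262120e-03  1.63493256e+02] 0.43425616656177907 3.46784374591536
[array([278.6728763 , 201.72343961]), array([282.72927584, 193.51258637])]
```

View pics/m4.png

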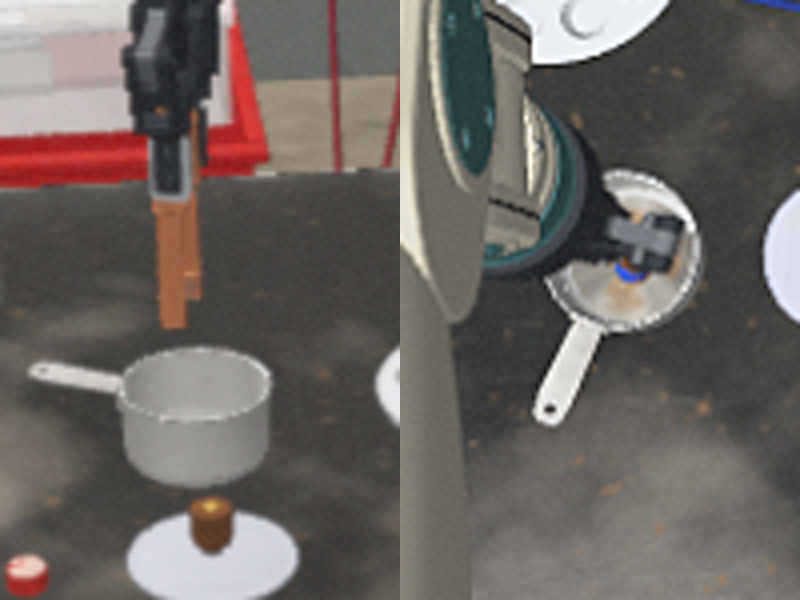

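The near arm's tip is at side (278.2,201.8), against a predicted (278.7,201.7). The blank lies directly below the tongs inside the pan, so I'm lowering.

Request:
{"api": "jog_arm", "payload": {"rot": [[0,0,0],[0,0,0],[0,0,0],[0,0,0],[0,0,0],[0,0,0],[0,0,0],[0,0,0]], "dp": [[0,0,0.003],[0,0,0.009],[0,0,0.018],[0,0,0.028],[0,0,0.038],[0,0,0.047],[0,0,0.053],[0,0,0.055]], "fingers": [0.037,0.037,0.037,0.037,0.037,0.037,0.037,0.037]}}

```text
clock: 17.3
eef_pos: [0.4898, 0.099, 0.1185]
ee_rot: [-180.0, -0.1, 163.5]
force: [0.3, -0.4, 0.0]
finger_gap: 0.432
grip_force: 3.5
```

Request:
{"api": "jog_arm", "payload": {"rot": [[0,0,0],[0,0,0],[0,0,0],[0,0,0],[0,0,0],[0,0,0],[0,0,0],[0,0,0]], "dp": [[0,0,0.003],[0,0,0.009],[0,0,0.016],[0,0,0.023],[0,0,0.029],[0,0,0.033],[0,0,0.035],[0,0,0.035]], "fingers": [0.037,0.037,0.037,0.037,0.037,0.037,0.037,0.037]}}

```text
clock: 18.1
eef_pos: [0.4903, 0.0991, 0.0843]
ee_rot: [-180.0, -0.0, 163.5]
force: [0.1, -0.1, -0.1]
finger_gap: 0.435
grip_force: 3.5
```

Request:
{"api": "jog_arm", "payload": {"rot": [[0,0,0],[0,0,0],[0,0,0],[0,0,0],[0,0,0],[0,0,0],[0,0,0],[0,0,0]], "dp": [[0,0,0],[0,0,0],[0,0,0],[0,0,0],[0,0,0],[0,0,0],[0,0,0],[0,0,0]], "fingers": [0.0366,0.0362,0.0358,0.0354,0.035,0.0346,0.0342,0.0338]}}

```text
clock: 18.9
eef_pos: [0.4905, 0.0991, 0.0846]
ee_rot: [-180.0, -0.0, 163.5]
force: [-0.2, 0.6, -0.0]
finger_gap: 0.395
grip_force: 4.5
```

Request:
{"api": "jog_arm", "payload": {"rot": [[0,0,0],[0,0,0],[0,0,0],[0,0,0],[0,0,0],[0,0,0],[0,0,0],[0,0,0]], "dp": [[0,0,0],[0,0,0],[0,0,0],[0,0,0],[0,0,0],[0,0,0],[0,0,0],[0,0,0]], "fingers": [0.0334,0.033,0.032,0.031,0.03,0.028,0.026,0.024]}}

```text
clock: 19.7
eef_pos: [0.4907, 0.0991, 0.0848]
ee_rot: [-180.0, 0.0, 163.5]
force: [-0.8, -0.2, 1.8]
finger_gap: 0.372
grip_force: 59.4
```

Request:
{"api": "jog_arm", "payload": {"rot": [[0,0,0],[0,0,0],[0,0,0],[0,0,0],[0,0,0],[0,0,0],[0,0,0],[0,0,0]], "dp": [[0,0,-0.001],[0,0,-0.004],[0,0,-0.009],[0,0,-0.016],[0,0,-0.024],[0,0,-0.033],[0,0,-0.042],[0,0,-0.051]], "fingers": [0.024,0.024,0.024,0.024,0.024,0.024,0.024,0.024]}}

```text
clock: 20.5
eef_pos: [0.4908, 0.0991, 0.1367]
ee_rot: [180.0, 0.0, 163.5]
force: [0.3, -0.1, -1.3]
finger_gap: 0.373
grip_force: 59.4
```

Request:
{"api": "jog_arm", "payload": {"rot": [[0,0,0],[0,0,0],[0,0,0],[0,0,0],[0,0,0],[0,0,0],[0,0,0],[0,0,0]], "dp": [[0,0,-0.01],[0,0,-0.022],[0,0,-0.037],[0,0,-0.053],[0,0,-0.069],[0,0,-0.082],[0,0,-0.09],[0,0,-0.093]], "fingers": [0.024,0.024,0.024,0.024,0.024,0.024,0.024,0.024]}}

```text
clock: 21.3
eef_pos: [0.4911, 0.0991, 0.2298]
ee_rot: [180.0, 0.1, 163.5]
force: [0.2, -0.3, -0.6]
finger_gap: 0.369
grip_force: 59.4
```

Request:
{"api": "jog_arm", "payload": {"rot": [[0,0,0],[0,0,0],[0,0,0],[0,0,0],[0,0,0],[0,0,0],[0,0,0],[0,0,0]], "dp": [[0,0,0],[0,0,0],[0,0,0],[0,0,0],[0,0,0],[0,0,0],[0,0,0],[0,0,0]], "fingers": [0.024,0.024,0.024,0.024,0.024,0.024,0.024,0.024]}}

```text
clock: 22.1
eef_pos: [0.4906, 0.0991, 0.2286]
ee_rot: [180.0, -0.0, 163.5]
force: [0.7, -0.3, -1.2]
finger_gap: 0.369
grip_force: 59.4
```

Run:
```python
from h import *
s,t=bot.camera("side")[:,:,::-1],bot.camera("top")[:,:,::-1]
cv2.imwrite("pics/m5.png",np.hstack([crop(s,235,120,100,150,400,600),crop(t,160,210,100,150,400,600)]))
x=bot.sense();print(x["eef_pos"],x["ee_rot"],x["finger_gap"],x["grip_force"],x["force"])
```

```text
[0.49058257 0.09908698 0.2286302 ] [-1.79999706e+02  2.29453944e-03  1.63488967e+02] 0.367504503605776 59.391154646873474 [ 0.25788899  0.34057477 -0.30169024]
```

View pics/m5.png

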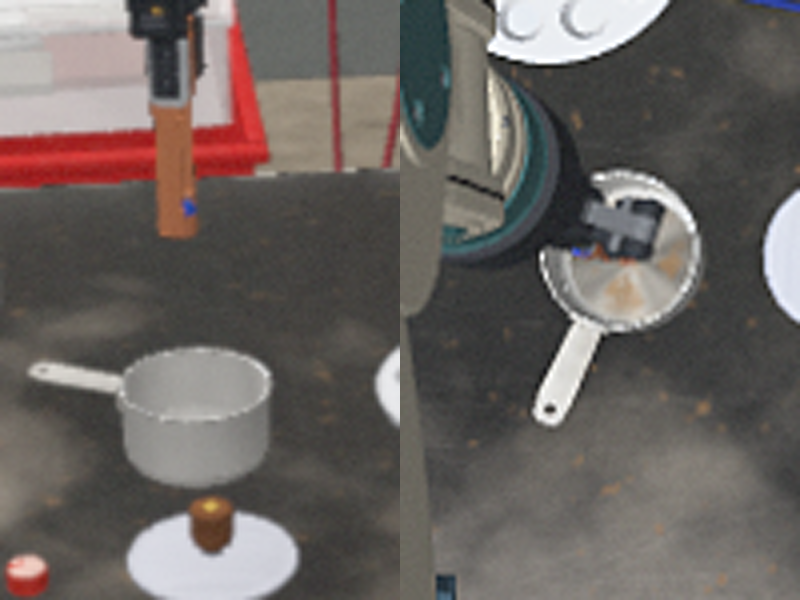

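The blue blank is clamped between the tips at crop (189,207). The pan and lid haven't moved and the pan is empty. I'll raise it a few millimetres and check that the grip is steady.

Request:
{"api": "jog_arm", "payload": {"rot": [[0,0,0],[0,0,0],[0,0,0],[0,0,0],[0,0,0],[0,0,0],[0,0,0],[0,0,0]], "dp": [[0,0,-0.001],[0,0,-0.002],[0,0,-0.003],[0,0,-0.003],[0,0,-0.003],[0,0,-0.003],[0,0,-0.003],[0,0,-0.003]], "fingers": [0.024,0.024,0.024,0.024,0.024,0.024,0.024,0.024]}}

```text
clock: 23.0
eef_pos: [0.4905, 0.0991, 0.2316]
ee_rot: [-180.0, -0.0, 163.5]
force: [-0.3, 0.1, -2.0]
finger_gap: 0.368
grip_force: 59.4
```

Request:
{"api": "jog_arm", "payload": {"rot": [[0,0,0],[0,0,0],[0,0,0],[0,0,0],[0,0,0],[0,0,0],[0,0,0],[0,0,0]], "dp": [[0,0,0],[0,0,0],[0,0,0],[0,0,0],[0,0,0],[0,0,0],[0,0,0],[0,0,0]], "fingers": [0.024,0.024,0.024,0.024,0.024,0.024,0.024,0.024]}}

```text
clock: 23.8
eef_pos: [0.4906, 0.0991, 0.2316]
ee_rot: [-180.0, -0.0, 163.5]
force: [-0.3, 0.8, -1.4]
finger_gap: 0.372
grip_force: 59.4
```

Steady.

```bash
python3 -c "
from plant import bot
print(bot.sign_off())"
```

```text
the job is handed in; nothing more can be done
None
```

The job is handed in at 23.8 s on the clock: the lid lies flat on the bench beside the pan, and the tongs are gripped shut on the blank, held still about 15 cm above the bench over the unmoved pan.

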